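# Stack the test sieves on the shaker

### The job

Put the test sieve set together as one upright stack on the plate of the little white sieve shaker, inside the plate's lip: the collecting pan at the bottom, the fine sieve on the pan, the coarse sieve on the fine one, and the lid on top, each seated fully home in the one below. Leave the bottles, pots and jars standing around where they are.

Things in the scene. Friction and masses are not known exactly. Their poses are not given: they have to be found in the camera images.
- shaker: small sieve shaker, fixed: white round drum 104 mm across with a black dial on one side; on top a dark round plate 40 mm above the worktop, ringed by a lip 4 mm high (92 mm outside, 84 mm inside diameter). Origin: centre of its underside on the worktop, z up
- shaker_plate (a point): centre of the shaker's plate, on the plate's surface inside the lip, 40 mm above the worktop; z up
- pan: collecting pan of the sieve set: steel cup, smooth closed floor, no skirt, on a flat foot disc 74 mm wide and 3 mm thick; above it 62 mm outside, 55 mm mouth, 32 mm tall, 3.5 mm wall, about 0.1 kg. Origin: centre of its underside, z up. Starts upright; grip across its outside (fingertips some 8 mm above its underside, clear of foot and shaker lip)
- fine_sieve: fine sieve: low steel ring, close wire mesh (3.5 mm) inside, 62 mm outside, 55 mm mouth, 36 mm tall in all, about 0.1 kg. Lowest 10 mm: skirt, 51 mm wide tapering to 47, fits the 55 mm mouth below until rim rests on rim. Origin: centre of underside, z up; starts upright. Seated on the pan its origin is 22 mm above the pan's. Grip across the outside, above the skirt
- coarse_sieve: coarse sieve: taller steel ring, open wire mesh (10.5 mm) deep inside, 62 mm outside, 55 mm mouth, 48 mm tall in all, about 0.12 kg. Lowest 10 mm: skirt, 51 mm wide tapering to 47, fits the 55 mm mouth below until rim rests on rim. Origin: centre of underside, z up; starts upright. Seated on the fine sieve its origin is 26 mm above the fine sieve's. Grip across the outside, above the skirt
- sieve_lid: lid of the sieve set: steel disc 62 mm across with a round black knob in the middle (24 mm diameter, from 15 to 37 mm above the lid's underside), about 0.09 kg. Lowest 10 mm: skirt, 51 mm wide tapering to 47, fits the 55 mm mouth below until rim rests on rim. Origin: centre of underside, z up; starts upright. Seated on the coarse sieve its origin is 38 mm above the coarse sieve's
- drop_bottle: bystander: small amber bottle with a white cap, 36 mm diameter, 88 mm tall; origin centre of its underside, z up
- red_cap_bottle: bystander: amber bottle with a red cap, 46 mm diameter, 105 mm tall; origin centre of its underside, z up
- white_pot: bystander: white closed plastic pot, 55 mm diameter, 46 mm tall; origin centre of its underside, z up
- white_jar: bystander: white jar with a black screw lid, 66 mm diameter, 60 mm tall; origin centre of its underside, z up

How it is judged (in metres and radians):
At the end, for the whole second after the job is handed in: Pan on the plate within 9 mm of its centre; fine sieve in the pan, coarse sieve in the fine one, lid in the coarse one, each within 5 mm of the axis of the piece below; all within 3 mm of the seated height, upright within 0.06 rad, released and at rest (horizontal distance between pan and shaker_plate below 0.009 m and z of pan in the frame of shaker_plate between -0.003 and 0.003 m and angle between each of pan, fine_sieve, coarse_sieve, sieve_lid's own z axis and vertical below 0.06 rad and linear speed of each of pan, fine_sieve, coarse_sieve, sieve_lid below 0.01 m/s and angular speed of each of pan, fine_sieve, coarse_sieve, sieve_lid below 0.1 rad/s and horizontal distance between fine_sieve and pan below 0.005 m and z of fine_sieve in the frame of pan between 0.019 and 0.025 m and horizontal distance between coarse_sieve and fine_sieve below 0.005 m and z of coarse_sieve in the frame of fine_sieve between 0.023 and 0.029 m and horizontal distance between sieve_lid and coarse_sieve below 0.005 m and z of sieve_lid in the frame of coarse_sieve between 0.035 and 0.041 m); the robot touches nothing.
It fails at once if a bottle, pot or jar standing around was shifted more than 25 mm or knocked over (distance of any of drop_bottle, red_cap_bottle, white_pot, white_jar from where it was at the start of the episode above 0.025 m or angle between any of drop_bottle, red_cap_bottle, white_pot, white_jar's own z axis and vertical above 0.4 rad).
It also fails if it takes over 104 s, if anything falls off the work surface, if the arm or the gripper's body presses on something with over 40 N, if the wrist force passes 120 N, or if a joint passes its speed limit or range.

### The arm

A 6-joint arm with a two-finger parallel gripper is mounted at the origin on a cart in front of the work surface, level with it; the furniture and walls round the work are solid. World frame = base frame: x ahead of the robot, y to its left, z up, the work surface at z = 0. Lengths are in mm, angles in rad, forces in N, time in s.
With the tool pointing down it reaches from about 300 to 775 mm from the base axis. Payload 14.6 kg.
Tool frame: the origin (TCP) lies midway between the tips of the shut fingers; the grasp point (between the pads) lies 19 mm behind it; z points along the fingers, y is the line along which they close (so a half turn about z gives the same grasp; the last joint's range is limited). The gripper opens to 94 mm and grips with 3 to 60 N. Pads are 16 mm wide; open, the fingers measure 119 mm over their backs; the gripper's body (75 mm by 177 mm) begins 78 mm behind the grasp point.
Start: joints at [1.269, 0.3, 1.521, -0, 1.321, -0.067], TCP at [127.955, 534.899, 205.446] pointing down, gripper open.
Joint ranges: [-3.03, 3.03], [-0.79, 2.21], [0.23, 2.52], [-1.04, 4.18], [0, 3.07], [-2.55, 2.55]. Speed limits (rad/s): [2.22, 2.22, 2.57, 3.14, 3.14, 3.14].

### API

Orientations are given as [roll, pitch, yaw] about the fixed x, y, z axes, in that order (R = Rz(yaw) Ry(pitch) Rx(roll)).
In Python, from cell import manip gives the robot as it stands.
- The arm moves only by the shell command python3 -m creep 'ROWS' [OPENING] [FORCE]. ROWS is text: rows parted by semicolons, each of 6 numbers parted by spaces: the shift along the tool's x, y, z normalised to -1 to 1, where 1 is 4 cm, then the turn, a rotation vector about the tool's x, y, z normalised to -1 to 1, where 1 is pi rad. In form: dx dy dz ax ay az; .... A call has 1 to 20 rows; each row shifts and turns the commanded pose from where the row before left it, along the tool's axes as they then stand; what a row does not reach is not made up. A row lasts 1/8 s, in which the tool goes at most 62.5 mm and 10.7 degrees, less where a joint would pass 70% of its speed; a pose out of reach is approached as far as the arm can. A call with a number of a shift or a turn outside -1 to 1 is refused whole. A call with a gripper value outside its range is refused whole. OPENING is the closure, from 0 (fully open) to 1 (shut), set as the call begins (- or left out, the last holds). The fingers move at their own pace and stop on an object; FORCE is the grip in N (left out, the last holds). Time passes only in rows, so rows that do not move let the fingers close. It gives the time, the measured TCP pose, the force, the opening and the grip force at its end, in the units of the state.
- manip.read_state(): the state, without advancing time (a new reading comes with each control period).
- manip.camera(name): name is "side" or "top" or "wrist"; returns a dict with "color" (384x512x3 uint8, red, green, blue), "range_z" (384x512 float32, mm along the optical axis (not along the pixel's ray), 0 where there is no reading), "camera_matrix" (3x3 intrinsics, pixels), "T" (4x4, takes a point from camera to world coordinates). Camera axes: x right, y down, z forward; pixel columns grow to the right and rows downward; lengths in mm; the calibration is good to about 2 mm. A picture is of the moment at which its call begins.
- manip.sign_off(): hands the job in; it is judged then, once.
The state is a dict: "clock": time; "joints": joint angles; "qd": joint speeds; "effort": joint torques, N m; "eef_pos": TCP position; "eef_rot": TCP orientation; "wrist_force": force on the tool from outside, world axes, zero at the start; "moment": the same for the moment, N m; "finger_gap": finger opening in mm; "finger_force": force on a finger pad.
Only numpy, scipy, OpenCV 4.12 (cv2) and the standard library are available. Lean on these libraries where they do the work, as an engineer would, in place of code of your own. Each camera call takes 0.05 s, during which the arm holds its last target. There are 200 camera calls.

## Working session

There is one attempt and no reset: what is moved stays moved. The work goes in short steps, Python scripts to look and compute and a shell command to move; the robot and the scene stay as the last step left them, time stands still between calls to the robot, and variables do not carry over. Pictures are saved under pics/ and viewed, at most 14 in all, crops included, and the job is handed in when it is done.

```bash
mkdir -p pics; ls; python3 - <<'E'
from cell import manip
import cv2,numpy as np
for n in("top","side"):
    c=manip.camera(n); np.savez(f"pics/{n}0.npz",**c); cv2.imwrite(f"pics/{n}0.png",cv2.resize(c["color"][:,:,::-1],(800,600)))
    print(n,c["camera_matrix"],c["T"].round(3))
s=manip.read_state();print(s)
E
```

```text
pics
top [[483.37183841   0.         254.35302115]
 [  0.         483.37183841 189.39515654]
 [  0.           0.           1.        ]] [[ 4.950000e-01 -8.430000e-01  2.110000e-01  1.342180e+02]
 [-8.690000e-01 -4.810000e-01  1.170000e-01 -1.144520e+02]
 [ 3.000000e-03 -2.410000e-01 -9.710000e-01  1.711552e+03]
 [ 0.000000e+00  0.000000e+00  0.000000e+00  1.000000e+00]]
side [[472.75157823   0.         256.90988335]
 [  0.         472.75157823 190.88538702]
 [  0.           0.           1.        ]] [[ 8.65000e-01 -2.47000e-01  4.37000e-01 -1.02941e+02]
 [-5.02000e-01 -4.22000e-01  7.55000e-01 -9.20937e+02]
 [-2.00000e-03 -8.72000e-01 -4.89000e-01  7.26817e+02]
 [ 0.00000e+00  0.00000e+00  0.00000e+00  1.00000e+00]]
{'clock': 0.1, 'joints': array([ 1.26937040e+00,  3.00384932e-01,  1.52151527e+00, -8.96977924e-06,
        1.32068417e+00, -6.66055102e-02]), 'qd': array([ 0.00146351, -0.0018924 , -0.00327251, -0.00103417,  0.00067005,
        0.00012717]), 'effort': array([ 1.70675761e-03, -5.32648838e+01, -3.53282690e+01,  7.09504914e-02,
        2.34832690e-02, -7.85351858e-05]), 'eef_pos': array([127.90724945, 534.68384528, 204.9614329 ]), 'eef_rot': array([-3.14060256e+00, -5.73354072e-05,  2.90677443e+00]), 'wrist_force': array([-0.14754846, -0.25260454,  0.41846455]), 'moment': array([-0.00944986, -0.06799849, -0.02019501]), 'finger_force': 0.0, 'finger_gap': 94.05549195768266}
```

View pics/top0.png

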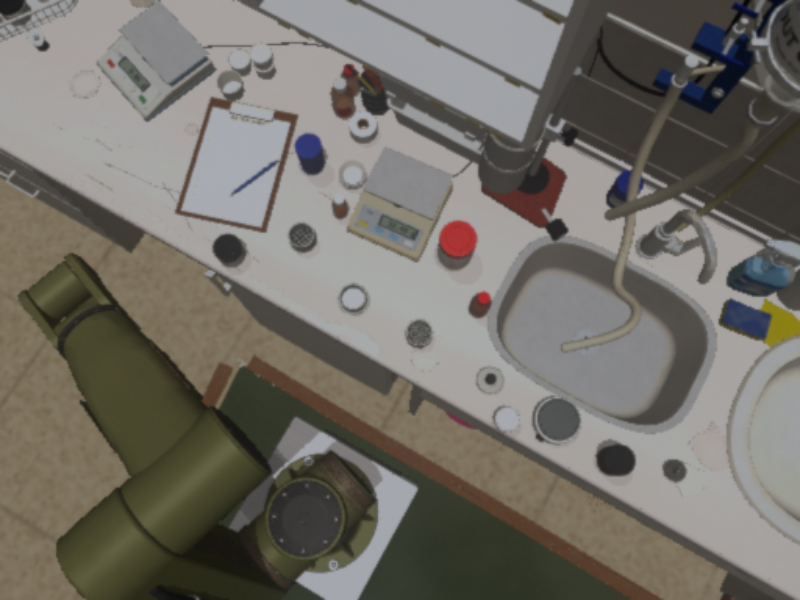

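View pics/side0.png

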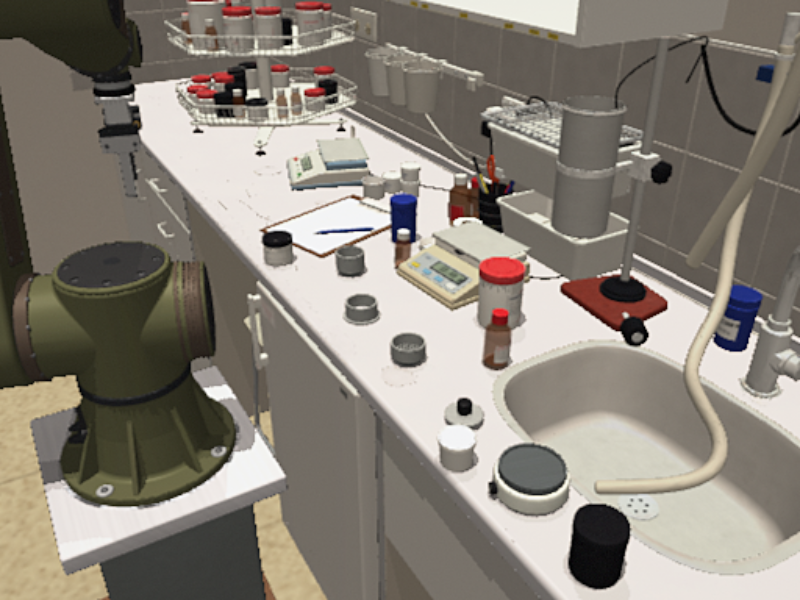

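Top view (800x600 px): pan (353,298), fine sieve (419,334), coarse (302,237), lid (490,379), shaker (557,419), pot (507,418), drop bottle (340,206), jar (229,249), red-cap bottle (481,303). The side view agrees with this.

```bash
cat > h.py <<'E'
import numpy as np
from scipy.optimize import least_squares
def cloud(c):
    z=c["range_z"].astype(float);v,u=np.mgrid[:z.shape[0],:z.shape[1]];K=c["camera_matrix"]
    p=np.stack([(u-K[0,2])/K[0,0]*z,(v-K[1,2])/K[1,1]*z,z],-1)
    w=p@c["T"][:3,:3].T+c["T"][:3,3]; w[z<=0]=np.nan
    return w
def at(c,px,h):  # ray at 512-pixel px hits plane z=h
    d=np.linalg.inv(c["camera_matrix"])@[px[0],px[1],1];d=c["T"][:3,:3]@d;o=c["T"][:3,3]
    return o+d*(h-o[2])/d[2]
def circ(p,c0,r):
    f=lambda q:np.hypot(p[:,0]-q[0],p[:,1]-q[1])-r
    s=least_squares(f,c0,loss="soft_l1",f_scale=2);return s.x
E
cat > obj.py <<'E'
import numpy as np
from h import *
O=dict(pan=(353,298,32,31),fine=(419,334,36,31),coarse=(302,237,48,31),lid=(490,379,15,31),shaker=(557,419,44,46),pot=(507,418,46,27.5),jar=(229,249,60,33),drop=(340,206,88,18),red=(481,303,105,23))
cs={n:dict(np.load(f"pics/{n}0.npz")) for n in("top","side")}
for k,(u,v,h,r) in O.items():
    g=at(cs["top"],(u*.64,v*.64),h)[:2];print(k,"pix",g.round(),end=" ")
    for n,c in cs.items():
        w=cloud(c).reshape(-1,3)
        m=(np.hypot(*(w[:,:2]-g).T)<r+14)&(w[:,2]>h-6)&(w[:,2]<h+8);p=w[m]
        if m.sum()>5:print(n,m.sum(),"z",np.percentile(p[:,2],[10,90]).round(),"bbox centre",((p.min(0)+p.max(0))/2)[:2].round(1),"size",(p.max(0)-p.min(0))[:2].round(),end=" ")
    print()
E
python3 obj.py
```

```text
pan pix [444. 174.] top 48 z [27. 36.] bbox centre [446.9 176.9] size [62. 59.] side 103 z [27. 34.] bbox centre [444.4 181.4] size [61. 65.] 
fine pix [445.   2.] top 53 z [31. 40.] bbox centre [448.5   4.5] size [61. 62.] side 142 z [31. 38.] bbox centre [446.    9.5] size [61. 65.] 
coarse pix [508. 348.] top 62 z [43. 52.] bbox centre [511.2 353.5] size [60. 59.] side 95 z [43. 51.] bbox centre [508.7 358.6] size [63. 67.] 
lid pix [ 438. -186.] top 175 z [12. 20.] bbox centre [ 435.3 -185.9] size [62. 61.] side 258 z [14. 18.] bbox centre [ 433.8 -183. ] size [61. 59.] 
shaker pix [ 428. -354.] top 447 z [39. 47.] bbox centre [ 428.1 -356.1] size [95. 92.] side 1097 z [39. 44.] bbox centre [ 428.1 -352.6] size [95. 92.] 
pot pix [ 376. -258.] top 183 z [41. 49.] bbox centre [ 374.4 -258.2] size [55. 53.] side 365 z [43. 47.] bbox centre [ 371.4 -254.5] size [55. 56.] 
jar pix [398. 474.] top 229 z [55. 65.] bbox centre [400.2 482.1] size [63. 67.] side 152 z [57. 63.] bbox centre [396.  484.4] size [64. 62.] 
drop pix [605. 300.] top 37 z [83. 93.] bbox centre [619.9 312. ] size [25. 23.] side 29 z [85. 90.] bbox centre [616.4 313.8] size [27. 22.] 
red pix [560. -87.] top 47 z [100. 109.] bbox centre [574.  -87.1] size [28. 24.] side 61 z [100. 106.] bbox centre [569.  -80.9] size [27. 28.]
```

```bash
python3 -m creep '0 0 0 0 0 .0532;0 0 0 0 0 .0532;0 0 0 0 0 .0532;0 0 0 0 0 .0532;0 0 0 0 0 .0532;0 0 0 0 0 .0532;0 0 0 0 0 .0532;0 0 0 0 0 .0532;0 0 0 0 0 0' 0
python3 -m creep '-.89 .79 0 0 0 0;-.89 .79 0 0 0 0;-.89 .79 0 0 0 0;-.89 .79 0 0 0 0;-.89 .79 0 0 0 0;-.89 .79 0 0 0 0;-.89 .79 0 0 0 0;-.89 .79 0 0 0 0;-.89 .79 0 0 0 0;-.89 .79 0 0 0 0;0 0 0 0 0 0;0 0 0 0 0 0'
cat > look.py <<'E'
import sys,numpy as np,cv2
from cell import manip
from h import *
# look.py name h r x y : fit circle of radius r to points near height h, around x,y in wrist view
n,h,r,x,y=sys.argv[1],*map(float,sys.argv[2:6])
cam=sys.argv[6] if len(sys.argv)>6 else "wrist"
c=manip.camera(cam);np.savez(f"pics/{n}.npz",**c);cv2.imwrite(f"pics/{n}.png",c["color"][:,:,::-1])
w=cloud(c).reshape(-1,3);m=(np.hypot(w[:,0]-x,w[:,1]-y)<r+12)&(abs(w[:,2]-h)<3.5);p=w[m]
print("pts",len(p))
if len(p)>20:
    d=np.hypot(*(p[:,:2]-[x,y]).T)
    print("bbox c",((p.min(0)+p.max(0))/2).round(1),"size",(p.max(0)-p.min(0)).round(1))
    hull=cv2.convexHull(p[:,:2].astype(np.float32))[:,0]
    print("enclosing",cv2.minEnclosingCircle(hull),"fit hull r",circ(hull,[x,y],r).round(1))
s=manip.read_state();print("tcp",s["eef_pos"].round(1),s["eef_rot"].round(4),s["clock"],s["joints"].round(2))
E
python3 look.py w1 32 31 445 178
```

```text
clock: 1.23
eef_pos: [127.9, 534.8, 205.2]
eef_rot: [-3.141, 0.001, 1.571]
wrist_force: [-0.1, 1.3, 0.4]
finger_gap: 93.7
finger_force: 0.0
clock: 2.72
eef_pos: [443.2, 178.8, 205.3]
eef_rot: [-3.141, -0.0, 1.572]
wrist_force: [0.1, 0.3, 0.4]
finger_gap: 94.0
finger_force: 0.0
pts 525
bbox c [445.5 181.4  31.6] size [60.3 60.4  6.1]
enclosing ((445.52508544921875, 181.37648010253906), 30.90570831298828) fit hull r [445.3 181.2]
tcp [443.1 179.1 205.4] [-3.1414 -0.      1.5723] 2.775 [0.31 0.14 1.72 0.   1.29 0.31]
```

View pics/w1.png

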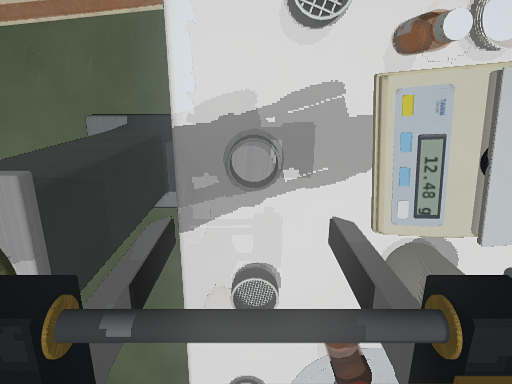

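The wrist view shows the pan under the gripper at (253,160), with the fine sieve at (255,290) and the fingers clear. I'll descend.

```bash
python3 -m creep '.05 .055 .9 0 0 0;0 0 .9 0 0 0;0 0 .9 0 0 0;0 0 .9 0 0 0;0 0 .9 0 0 0;0 0 .41 0 0 0;0 0 0 0 0 0;0 0 0 0 0 0' 0
python3 -m creep '0 0 0 0 0 0;0 0 0 0 0 0;0 0 0 0 0 0;0 0 0 0 0 0;0 0 0 0 0 0;0 0 0 0 0 0' 1 15
```

```text
clock: 3.78
eef_pos: [446.4, 181.0, 10.3]
eef_rot: [3.14, -0.001, 1.57]
wrist_force: [-0.2, 0.3, 0.5]
finger_gap: 94.1
finger_force: 0.0
clock: 4.53
eef_pos: [445.8, 180.6, 9.2]
eef_rot: [3.141, -0.0, 1.57]
wrist_force: [-1.4, -1.3, 5.1]
finger_gap: 62.4
finger_force: 15.0
```

```bash
python3 -m creep '0 0 -.87 0 0 0;0 0 -.87 0 0 0;0 0 -.87 0 0 0;0 0 -.87 0 0 0;0 0 0 0 0 0' - 20
python3 -m creep '-.89 -.03 0 0 0 0;-.89 -.03 0 0 0 0;-.89 -.03 0 0 0 0;-.89 -.03 0 0 0 0;-.89 -.03 0 0 0 0;-.89 -.03 0 0 0 0;-.89 -.03 0 0 0 0;-.89 -.03 0 0 0 0;-.89 -.03 0 0 0 0;-.89 -.03 0 0 0 0;-.89 -.03 0 0 0 0;-.89 -.03 0 0 0 0;-.89 -.03 0 0 0 0;-.89 -.03 0 0 0 0;-.89 -.03 0 0 0 0;0 0 0 0 0 0;0 0 0 0 0 0;0 0 0 0 0 0'
python3 look.py w2 44 46 428 -354
```

```text
clock: 5.15
eef_pos: [446.7, 180.9, 150.1]
eef_rot: [3.138, -0.001, 1.57]
wrist_force: [0.7, 0.0, -2.8]
finger_gap: 62.1
finger_force: 20.0
clock: 7.4
eef_pos: [427.3, -352.5, 147.9]
eef_rot: [-3.141, -0.001, 1.571]
wrist_force: [-0.8, 0.8, -0.6]
finger_gap: 62.3
finger_force: 20.0
pts 1686
bbox c [ 428.  -334.1   43.3] size [91.4 52.4  5.7]
enclosing ((428.18804931640625, -353.70599365234375), 45.95201873779297) fit hull r [ 428.1 -354. ]
tcp [ 427.4 -352.7  148.1] [-3.1415e+00 -2.0000e-04  1.5706e+00] 7.45 [-0.76  0.36  1.58  0.    1.2  -0.76]
```

View pics/w2.png

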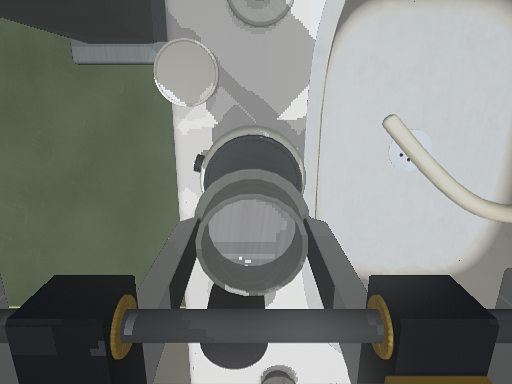

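The wrist view puts the shaker at (428,-354), with the held pan almost centred above it at (253,190). Lowering.

```bash
python3 -m creep '-.04 .02 .6 0 0 0;0 0 .7 0 0 0;0 0 .6 0 0 0;0 0 .3 0 0 0;0 0 .15 0 0 0;0 0 0 0 0 0;0 0 0 0 0 0;0 0 0 0 0 0'
```

```text
clock: 8.45
eef_pos: [428.2, -355.2, 54.8]
eef_rot: [3.141, 0.001, 1.57]
wrist_force: [-0.5, -0.4, -1.7]
finger_gap: 62.1
finger_force: 20.0
```

```bash
python3 -m creep '.02 0 .08 0 0 0;0 0 .04 0 0 0;0 0 .03 0 0 0;0 0 0 0 0 0;0 0 0 0 0 0'
```

```text
clock: 9.07
eef_pos: [428.0, -354.2, 49.2]
eef_rot: [-3.142, -0.0, 1.57]
wrist_force: [-5.7, 4.9, 11.1]
finger_gap: 62.0
finger_force: 20.0
```

```bash
python3 -m creep '0 0 0 0 0 0;0 0 0 0 0 0;0 0 0 0 0 0;0 0 0 0 0 0;0 0 -.5 0 0 0;0 0 -.9 0 0 0;0 0 -.9 0 0 0;0 0 -.9 0 0 0;0 0 -.9 0 0 0;0 0 0 0 0 0;0 0 0 0 0 0' 0
python3 look.py w3 72 31 428 -354
```

```text
clock: 10.45
eef_pos: [427.8, -354.0, 211.4]
eef_rot: [-3.141, -0.001, 1.57]
wrist_force: [0.0, 0.7, -0.6]
finger_gap: 94.0
finger_force: 0.0
pts 637
bbox c [ 427.7 -352.8   71.6] size [61.1 60.5  6.1]
enclosing ((427.85595703125, -353.0477600097656), 30.86399269104004) fit hull r [ 427.9 -353.1]
tcp [ 427.7 -353.9  211. ] [-3.1403e+00 -1.2000e-03  1.5697e+00] 10.5 [-0.76  0.31  1.5  -0.    1.34 -0.76]
```

```bash
python3 -m creep '.82 .044 0 0 0 0;.82 .044 0 0 0 0;.82 .044 0 0 0 0;.82 .044 0 0 0 0;.82 .044 0 0 0 0;.82 .044 0 0 0 0;.82 .044 0 0 0 0;.82 .044 0 0 0 0;.82 .044 0 0 0 0;.82 .044 0 0 0 0;.82 .044 0 0 0 0;0 0 0 0 0 0;0 0 0 0 0 0;0 0 0 0 0 0'
python3 look.py w4 36 31 447 7
```

```text
clock: 12.25
eef_pos: [447.7, 5.8, 211.9]
eef_rot: [-3.141, 0.0, 1.569]
wrist_force: [0.3, 0.1, 0.5]
finger_gap: 93.9
finger_force: 0.0
pts 524
bbox c [447.5   7.8  35.3] size [60.6 61.   5.6]
enclosing ((446.8879089355469, 7.597507953643799), 31.051427841186523) fit hull r [447.    7.6]
tcp [447.7   5.9 212. ] [-3.1413  0.      1.5686] 12.3 [-0.07  0.06  1.78 -0.    1.29 -0.07]
```

```bash
python3 -m creep '.022 -.012 .9 0 0 0;0 0 .9 0 0 0;0 0 .9 0 0 0;0 0 .9 0 0 0;0 0 .9 0 0 0;0 0 .45 0 0 0;0 0 0 0 0 0;0 0 0 0 0 0' 0
python3 -m creep '0 0 0 0 0 0;0 0 0 0 0 0;0 0 0 0 0 0;0 0 0 0 0 0;0 0 0 0 0 0;0 0 0 0 0 0' 1 20
python3 -m creep '0 0 -.87 0 0 0;0 0 -.87 0 0 0;0 0 -.87 0 0 0;0 0 -.87 0 0 0;0 0 0 0 0 0'
```

```text
clock: 13.3
eef_pos: [447.7, 7.1, 15.0]
eef_rot: [3.141, 0.0, 1.569]
wrist_force: [1.4, 0.9, 0.4]
finger_gap: 93.9
finger_force: 0.0
clock: 14.05
eef_pos: [447.4, 7.4, 14.4]
eef_rot: [3.141, 0.0, 1.57]
wrist_force: [-1.3, 0.4, 6.1]
finger_gap: 61.9
finger_force: 20.0
clock: 14.68
eef_pos: [448.2, 7.4, 155.3]
eef_rot: [3.138, 0.0, 1.57]
wrist_force: [-0.5, -0.1, -2.2]
finger_gap: 62.2
finger_force: 20.0
```

```bash
python3 -m creep '-.82 -.045 0 0 0 0;-.82 -.045 0 0 0 0;-.82 -.045 0 0 0 0;-.82 -.045 0 0 0 0;-.82 -.045 0 0 0 0;-.82 -.045 0 0 0 0;-.82 -.045 0 0 0 0;-.82 -.045 0 0 0 0;-.82 -.045 0 0 0 0;-.82 -.045 0 0 0 0;-.82 -.045 0 0 0 0;0 0 .7 0 0 0;0 0 .5 0 0 0;0 0 .3 0 0 0;0 0 0 0 0 0;0 0 0 0 0 0;0 0 0 0 0 0'
```

```text
clock: 16.8
eef_pos: [427.4, -353.5, 94.1]
eef_rot: [3.141, 0.001, 1.57]
wrist_force: [-0.7, -0.4, -0.9]
finger_gap: 62.5
finger_force: 20.0
```

```bash
python3 -m creep '0 .01 .1 0 0 0;0 0 .1 0 0 0;0 0 .1 0 0 0;0 0 .08 0 0 0;0 0 .05 0 0 0;0 0 0 0 0 0;0 0 0 0 0 0'
```

```text
clock: 17.68
eef_pos: [427.5, -353.4, 76.4]
eef_rot: [3.141, 0.0, 1.57]
wrist_force: [-1.6, 1.5, 3.8]
finger_gap: 62.1
finger_force: 20.0
```

Seated height reached with light contact. Release, rise, check, then move to the coarse sieve.

```bash
python3 -m creep '0 0 0 0 0 0;0 0 0 0 0 0;0 0 0 0 0 0;0 0 0 0 0 0;0 0 -.5 0 0 0;0 0 -.9 0 0 0;0 0 -.9 0 0 0;0 0 -.9 0 0 0;0 0 -.2 0 0 0;0 0 0 0 0 0;0 0 0 0 0 0' 0
python3 look.py w5 98 31 428 -354
python3 -m creep '.89 .1 0 0 0 0;.89 .1 0 0 0 0;.89 .1 0 0 0 0;.89 .1 0 0 0 0;.89 .1 0 0 0 0;.89 .1 0 0 0 0;.89 .1 0 0 0 0;.89 .1 0 0 0 0;.89 .1 0 0 0 0;.89 .1 0 0 0 0;.89 .1 0 0 0 0;.89 .1 0 0 0 0;.89 .1 0 0 0 0;.89 .1 0 0 0 0;.89 .1 0 0 0 0;.89 .1 0 0 0 0;.89 .1 0 0 0 0;.89 .1 0 0 0 0;.89 .1 0 0 0 0;.89 .1 0 0 0 0'
python3 -m creep '0 0 0 0 0 0;0 0 0 0 0 0;0 0 0 0 0 0'
python3 look.py w6 48 31 510 357
```

```text
clock: 19.05
eef_pos: [427.1, -353.0, 210.7]
eef_rot: [-3.14, -0.002, 1.57]
wrist_force: [-0.2, 1.0, -0.1]
finger_gap: 94.0
finger_force: 0.0
pts 751
bbox c [ 427.4 -352.9   97.5] size [61.2 61.1  5.9]
enclosing ((427.48480224609375, -353.2093811035156), 30.975849151611328) fit hull r [ 427.4 -353.1]
tcp [ 427.2 -353.1  210.8] [-3.1400e+00 -1.5000e-03  1.5697e+00] 19.1 [-0.76  0.31  1.5  -0.    1.34 -0.76]
clock: 21.6
eef_pos: [508.1, 359.7, 211.1]
eef_rot: [-3.14, 0.001, 1.57]
wrist_force: [0.6, 0.2, -0.3]
finger_gap: 93.9
finger_force: 0.0
clock: 21.98
eef_pos: [508.4, 357.7, 212.2]
eef_rot: [-3.141, 0.0, 1.569]
wrist_force: [-0.2, -0.7, 0.5]
finger_gap: 93.9
finger_force: 0.0
pts 560
bbox c [510.5 357.6  47.5] size [61.1 61.7  5.9]
enclosing ((510.3113098144531, 357.64654541015625), 30.904306411743164) fit hull r [510.3 357.6]
tcp [508.4 357.8 212.3] [3.1415e+00 1.0000e-04 1.5688e+00] 22.025 [ 0.55  0.46  1.29 -0.    1.39  0.56]
```

```bash
python3 -m creep '-.01 .048 .9 0 0 0;0 0 .9 0 0 0;0 0 .9 0 0 0;0 0 .9 0 0 0;0 0 .9 0 0 0;0 0 .4 0 0 0;0 0 0 0 0 0;0 0 0 0 0 0' 0
python3 -m creep '0 0 0 0 0 0;0 0 0 0 0 0;0 0 0 0 0 0;0 0 0 0 0 0;0 0 0 0 0 0;0 0 0 0 0 0' 1 20
python3 -m creep '0 0 -.9 0 0 0;0 0 -.9 0 0 0;0 0 -.9 0 0 0;0 0 -.9 0 0 0;0 0 -.4 0 0 0;0 0 0 0 0 0'
```

```text
clock: 23.02
eef_pos: [510.9, 358.5, 17.9]
eef_rot: [3.14, -0.001, 1.57]
wrist_force: [1.3, 0.1, -0.1]
finger_gap: 94.0
finger_force: 0.0
clock: 23.78
eef_pos: [510.2, 358.2, 16.4]
eef_rot: [3.142, -0.0, 1.57]
wrist_force: [-0.7, -0.5, 1.7]
finger_gap: 60.5
finger_force: 19.9
clock: 24.52
eef_pos: [510.3, 358.2, 176.3]
eef_rot: [3.141, -0.0, 1.57]
wrist_force: [0.1, 0.6, -2.2]
finger_gap: 60.7
finger_force: 19.9
```

```bash
python3 - <<'E'
from cell import manip
from h import *
import cv2
c=manip.camera("wrist");cv2.imwrite("pics/w7.png",c["color"][:,:,::-1])
w=cloud(c).reshape(-1,3);s=manip.read_state();t=s["eef_pos"];print(t,s["finger_gap"])
m=(np.hypot(w[:,0]-t[0],w[:,1]-t[1])<45)&(abs(w[:,2]-t[2]-32)<4);p=w[m]
print(len(p),p.min(0),p.max(0),cv2.minEnclosingCircle(p[:,:2].astype(np.float32)))
for h in range(-30,50,4):
    q=w[(np.hypot(w[:,0]-t[0],w[:,1]-t[1])<45)&(abs(w[:,2]-t[2]-h)<2)]
    if len(q):print(h,len(q),q.min(0).round(),q.max(0).round())
E
```

```text
[509.91479456 358.00735359 175.07083659] 60.57525431233301
3387 [468.00804135 326.81925911 203.07790667] [552.41826889 389.03626382 211.05635852] ((510.213134765625, 368.0217590332031), 42.205223083496094)
-6 62 [486. 332. 170.] [536. 388. 171.]
-2 3663 [483. 330. 171.] [539. 389. 175.]
2 1149 [474. 330. 175.] [545. 389. 179.]
6 635 [471. 330. 179.] [549. 389. 183.]
10 678 [469. 330. 183.] [552. 389. 187.]
14 747 [468. 329. 187.] [552. 389. 191.]
18 781 [468. 329. 191.] [552. 389. 195.]
22 832 [468. 330. 195.] [552. 389. 199.]
26 909 [468. 330. 199.] [553. 389. 203.]
30 1096 [468. 327. 203.] [552. 389. 207.]
34 2291 [468. 327. 207.] [552. 389. 211.]
38 296 [468. 350. 211.] [553. 369. 215.]
42 303 [468. 351. 215.] [553. 369. 219.]
46 326 [468. 350. 219.] [553. 369. 223.]
```

View pics/w7.png

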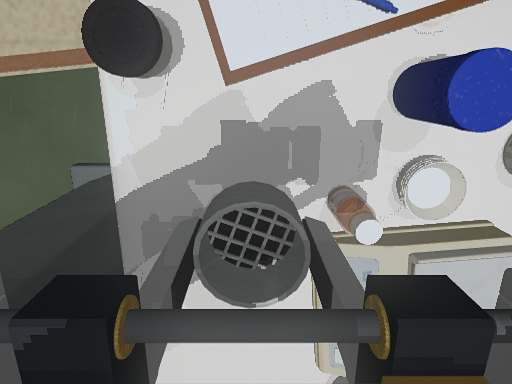

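The coarse sieve is held upright between the fingers (image 250,240). Carrying it across.

```bash
python3 -m creep '-.889 -.104 0 0 0 0;-.889 -.104 0 0 0 0;-.889 -.104 0 0 0 0;-.889 -.104 0 0 0 0;-.889 -.104 0 0 0 0;-.889 -.104 0 0 0 0;-.889 -.104 0 0 0 0;-.889 -.104 0 0 0 0;-.889 -.104 0 0 0 0;-.889 -.104 0 0 0 0;-.889 -.104 0 0 0 0;-.889 -.104 0 0 0 0;-.889 -.104 0 0 0 0;-.889 -.104 0 0 0 0;-.889 -.104 0 0 0 0;-.889 -.104 0 0 0 0;-.889 -.104 0 0 0 0;-.889 -.104 0 0 0 0;-.889 -.104 0 0 0 0;-.889 -.104 0 0 0 0'
python3 -m creep '0 0 .7 0 0 0;0 0 .5 0 0 0;0 0 .15 0 0 0;0 0 0 0 0 0;0 0 0 0 0 0;0 0 0 0 0 0'
```

```text
clock: 27.08
eef_pos: [425.5, -353.7, 174.3]
eef_rot: [-3.14, -0.002, 1.57]
wrist_force: [0.2, -0.6, -1.6]
finger_gap: 60.9
finger_force: 19.9
clock: 27.82
eef_pos: [426.4, -353.1, 122.9]
eef_rot: [3.141, 0.001, 1.57]
wrist_force: [0.3, 0.8, -1.3]
finger_gap: 61.0
finger_force: 19.9
```

```bash
python3 -m creep '0 .028 .07 0 0 0;0 0 .12 0 0 0;0 0 .1 0 0 0;0 0 .09 0 0 0;0 0 .06 0 0 0;0 0 .02 0 0 0;0 0 0 0 0 0;0 0 0 0 0 0'
```

```text
clock: 28.82
eef_pos: [427.4, -353.0, 104.3]
eef_rot: [3.141, 0.0, 1.57]
wrist_force: [-2.5, 1.4, 6.5]
finger_gap: 60.4
finger_force: 19.9
```

```bash
python3 -m creep '0 0 0 0 0 0;0 0 0 0 0 0;0 0 0 0 0 0;0 0 0 0 0 0;0 0 -.5 0 0 0;0 0 -.9 0 0 0;0 0 -.9 0 0 0;0 0 -.5 0 0 0;0 0 0 0 0 0;0 0 0 0 0 0' 0
python3 look.py w8 136 31 428 -354
python3 -m creep '.84 .035 0 0 0 0;.84 .035 0 0 0 0;.84 .035 0 0 0 0;.84 .035 0 0 0 0;.84 .035 0 0 0 0;0 0 0 0 0 0;0 0 0 0 0 0;0 0 0 0 0 0' .4
python3 look.py w9 15 31 434.5 -185
```

```text
clock: 30.08
eef_pos: [427.1, -352.7, 214.6]
eef_rot: [-3.14, -0.001, 1.57]
wrist_force: [0.1, 0.4, -0.1]
finger_gap: 93.9
finger_force: 0.0
pts 952
bbox c [ 427.3 -353.2  135.4] size [61.4 61.3  5.7]
enclosing ((427.3642883300781, -353.2837829589844), 30.863445281982422) fit hull r [ 427.4 -353.4]
tcp [ 427.  -352.6  214.5] [-3.1402e+00 -1.3000e-03  1.5697e+00] 30.125 [-0.76  0.3   1.5  -0.    1.34 -0.76]
clock: 31.12
eef_pos: [434.4, -185.7, 215.5]
eef_rot: [-3.141, -0.0, 1.569]
wrist_force: [-0.0, 0.3, -1.0]
finger_gap: 56.1
finger_force: 0.0
pts 1604
bbox c [ 435.  -182.8   14.8] size [61.  60.9  6.1]
enclosing ((434.9318542480469, -182.98284912109375), 30.853809356689453) fit hull r [ 435.  -183.2]
tcp [ 434.4 -185.6  215.6] [-3.1411e+00 -2.0000e-04  1.5688e+00] 31.175 [-0.48  0.12  1.72 -0.    1.31 -0.48]
```

View pics/w9.png

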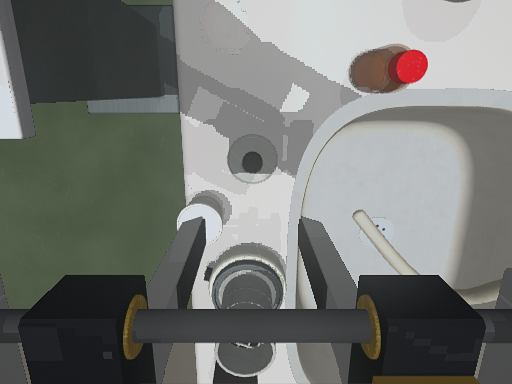

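Lid at (252,159) px → (435,-183); gripper at 56 mm opening clears the pot at (205,215).

```bash
python3 -m creep '.055 .015 .9 0 0 0;0 0 .9 0 0 0;0 0 .9 0 0 0;0 0 .9 0 0 0;0 0 .9 0 0 0;0 0 .43 0 0 0;0 0 0 0 0 0;0 0 0 0 0 0;0 0 0 0 0 0' .4
python3 -m creep '0 0 0 0 0 0;0 0 0 0 0 0;0 0 0 0 0 0;0 0 0 0 0 0;0 0 0 0 0 0;0 0 0 0 0 0' 1 20
python3 -m creep '0 0 -.9 0 0 0;0 0 -.9 0 0 0;0 0 -.9 0 0 0;0 0 -.9 0 0 0;0 0 -.7 0 0 0;0 0 0 0 0 0;0 0 0 0 0 0'
```

```text
clock: 32.3
eef_pos: [435.5, -183.1, 19.5]
eef_rot: [3.14, 0.001, 1.57]
wrist_force: [-0.1, -0.0, 0.4]
finger_gap: 56.3
finger_force: 0.0
clock: 33.05
eef_pos: [435.1, -182.7, 18.7]
eef_rot: [3.142, 0.0, 1.57]
wrist_force: [-0.4, -0.3, 1.9]
finger_gap: 23.3
finger_force: 20.0
clock: 33.92
eef_pos: [434.7, -182.5, 189.4]
eef_rot: [-3.14, -0.001, 1.57]
wrist_force: [0.4, 1.0, -2.4]
finger_gap: 22.8
finger_force: 20.0
```

```bash
python3 -m creep '-.852 -.038 0 0 0 0;-.852 -.038 0 0 0 0;-.852 -.038 0 0 0 0;-.852 -.038 0 0 0 0;-.852 -.038 0 0 0 0;0 0 0 0 0 0;0 0 .4 0 0 0;0 0 .28 0 0 0;0 0 0 0 0 0;0 0 0 0 0 0;0 0 0 0 0 0'
```

```text
clock: 35.3
eef_pos: [427.5, -353.2, 163.9]
eef_rot: [3.141, 0.001, 1.57]
wrist_force: [0.1, -0.5, -1.1]
finger_gap: 23.1
finger_force: 20.0
```

```bash
python3 -m creep '0 0 .08 0 0 0;0 0 .12 0 0 0;0 0 .1 0 0 0;0 0 .09 0 0 0;0 0 .06 0 0 0;0 0 .03 0 0 0;0 0 0 0 0 0;0 0 0 0 0 0'
```

```text
clock: 36.3
eef_pos: [427.5, -353.3, 144.7]
eef_rot: [3.141, 0.001, 1.57]
wrist_force: [-0.5, -0.4, 3.7]
finger_gap: 23.1
finger_force: 20.0
```

Seated. Release, rise, back off and check.

```bash
python3 -m creep '0 0 0 0 0 0;0 0 0 0 0 0;0 0 0 0 0 0;0 0 0 0 0 0;0 0 -.5 0 0 0;0 0 -.9 0 0 0;0 0 -.9 0 0 0;.8 0 0 0 0 0;.8 0 0 0 0 0;.8 0 0 0 0 0;.8 0 0 0 0 0;.8 0 0 0 0 0;0 0 0 0 0 0;0 0 0 0 0 0;0 0 0 0 0 0' .4
python3 look.py s1 141 31 427.4 -353 side
python3 look.py t1 141 31 427.4 -353 top
python3 - <<'E'
import cv2
i=cv2.imread("pics/s1.png");i=i[200:384,230:470];cv2.imwrite("pics/s1c.png",cv2.resize(i,None,fx=3,fy=3))
E
```

```text
clock: 38.17
eef_pos: [427.5, -193.9, 236.2]
eef_rot: [-3.141, -0.0, 1.569]
wrist_force: [-0.2, -0.1, 0.3]
finger_gap: 56.5
finger_force: 0.0
pts 371
bbox c [ 426.9 -351.8  141. ] size [62.3 62.9  6.8]
enclosing ((426.5278015136719, -351.810546875), 31.559659957885742) fit hull r [ 426.6 -352.3]
tcp [ 427.4 -193.8  236.1] [-3.1413 -0.      1.5688] 38.225 [-0.5   0.09  1.69 -0.    1.35 -0.5 ]
pts 159
bbox c [ 428.9 -356.3  141. ] size [60.2 58.4  7. ]
enclosing ((430.0130615234375, -355.7760009765625), 31.2921142578125) fit hull r [ 429.3 -356.8]
tcp [ 427.4 -193.7  236.1] [-3.1413e+00 -1.0000e-04  1.5689e+00] 38.275 [-0.5   0.09  1.69 -0.    1.35 -0.5 ]
```

View pics/s1c.png

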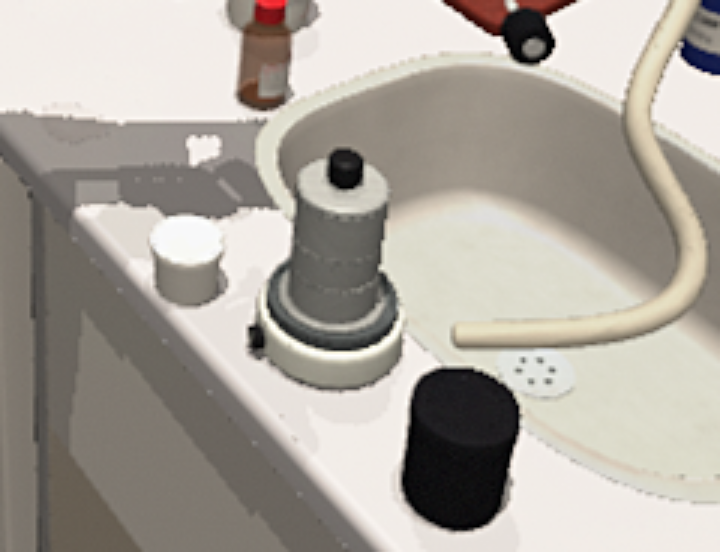

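The crop shows the stack upright and closed on the plate (345,240), with the lid flush and the bystanders still standing. Handing in.

```bash
python3 -c "
from cell import manip
print(manip.sign_off())"
```

```text
the job is handed in; nothing more can be done
None
```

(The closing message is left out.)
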